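Clear the laptop stand onto the storage box

ROBOT

A 7-joint arm with a two-finger parallel gripper is mounted at the origin on the work surface. World frame = base frame: x ahead of the robot, y to its left, z up, the work surface at z = 0. Lengths are in m, angles in rad, forces in N, time in s.
With the tool pointing down it reaches from about 0.4 to 0.85 m from the base axis. Payload 6.9 kg.
Tool frame: the origin (TCP) lies on the front face of the gripper's body, between the roots of the fingers; the fingertips stand 73 mm ahead of it and the grasp point (between the pads) lies 54 mm ahead of it; z points along the fingers, y is the line along which they close (so a half turn about z gives the same grasp; the last joint's range is limited). The gripper opens to 85 mm and grips with 20 to 120 N. Pads are 22 mm wide; open, the fingers measure 114 mm over their backs; the gripper's body (76 mm by 85 mm) begins 54 mm behind the grasp point. The pads swing forward as they close: fully open they stand 13 mm farther back than shut.
Start: joints at [-1.232, 0.507, -0.238, 1.5, 0.126, 1.149, -0.155], TCP at [0.145, 0.608, 0.304] pointing down, gripper open.
Joint ranges: [-3.08, 3.08], [-0.24, 2.05], [-1.43, 1.35], [0, 2.5], [-1.52, 4.66], [0.17, 1.96], [-2.89, 2.89]. Speed limits (rad/s): [2.39, 2.39, 3.14, 3.14, 3.14, 3.14, 3.14].

INTERFACE

Orientations are given as [roll, pitch, yaw] about the fixed x, y, z axes, in that order (R = Rz(yaw) Ry(pitch) Rx(roll)).
In Python, from bench import manip, eyes gives the robot as it stands. Calls block until the motion is done:
- manip.movep(position, orientation): joint-space move of the TCP to a pose.
- manip.servo_line(position, frame=None, vel=0.15, stop_force=None): straight line of the TCP; frame=None keeps the orientation; vel is the mean speed in m/s. With stop_force (N) it stops when the force on the tool has changed by that much, and returns True; else False.
- manip.movej(angles): joint-space move.
- manip.move_gripper(opening, force=None): finger opening in m; force is the grip in N (None keeps the last); returns when the fingers have stopped.
- manip.dwell(seconds).
- manip.solve_ik(position, orientation): joint angles nearest the present ones, or None.
- manip.state(): the state.
- eyes.snapshot(name): name is "scene" or "side" or "wrist"; returns a dict with "color" (400x640x3 uint8, red, green, blue), "depth" (400x640 float32, m along the optical axis (not along the pixel's ray), 0 where there is no reading), "fx", "fy", "cx", "cy" (pixels), "R" (3x3) and "t" (3): a world point X has camera coordinates R X + t; the wrist camera has in their place "T_tool_cam" (4x4, takes a point from camera to tool coordinates, whose origin is the TCP and whose axes are the flange's). Camera axes: x right, y down, z forward; pixel columns grow to the right and rows downward; lengths in m; the calibration is good to about 2 mm. A picture is of the moment at which its call begins: read the wrist's pose just before it.
A pose or a line that the arm cannot do raises manip.PlanningError and nothing moves.
- manip.job_done(): hands the job in; it is judged then, once.
The state is a dict: "clock": time; "qpos": joint angles; "qvel": joint speeds; "joint_torque": joint torques, N m; "tool_pos": TCP position; "tcp_rot": TCP orientation; "ft_force": force on the tool from outside, world axes, zero at the start; "ft_torque": the same for the moment, N m; "width": finger opening in m; "finger_force": force on a finger pad.
Only numpy, scipy, OpenCV 4.12 (cv2) and the standard library are available. Lean on these libraries where they do the work, as an engineer would, in place of code of your own. Each camera call takes 0.05 s, during which the arm holds its last target. There are 200 camera calls.

TASK

The laptop has to go back on its stand, so clear the two closed card boxes off it: first shut the lid of the wooden storage box, then stack the boxes on that lid, the deep one in the middle of the lid and square to its edges, and the shallow one flush on top of the deep one, long side along long side. Set each box down without dropping it, let go, and leave the other things on the desk where they stand.

Things in the scene. Friction and masses are not known exactly. Their poses are not given: they have to be found in the camera images.
- deep_box: The deeper of two closed card boxes with lift-off lids (buff lid, paler base): 96 mm (its x) by 62 mm (its y) by 44 mm tall, about 240 g. Origin at the centre of its underside, z towards its lid. It starts on the sloping laptop stand, -x end against a front hook, x axis pointing up the slope, 34 mm or more from the other box.
- shallow_box: The shallower card box, same make and same 96 x 62 mm footprint but only 28 mm tall, about 150 g. Origin and axes as for the deep box. It lies on the stand beside the deep box, on either side.
- stand: Fixed aluminium laptop stand; its low front faces away from the robot. Origin on the desk under its middle; x from low front to high back, y along its width. The plate, 260 mm wide, 230 mm up the slope, rises at 30 degrees: top face from x -69, z 45 mm to x 130, z 160 mm. Two hooks on its front edge (50 wide, 6 thick, at y -60 and +60 mm) stand 18 mm above the plate; a box lies behind each.
- storage: Fixed open wooden storage box, 150 mm (x) by 200 mm (y), walls 80 mm high, 9 mm thick; with the lid shut its top is 90 mm above the desk. Origin under its centre on the desk; its front (-x) faces away from the robot, the lid is hinged along the top of its back (+x) wall, on the robot's side.
- lid (a joint): Opening angle of the storage box's lid in rad: 0 shut (level), grows as the front edge of the lid swings up and back about the hinge, at most 1.75; it starts between 0.8 and 1.35. The hinge is stiff (0.3 N m of friction) and the lid stays where it is left, so push it all the way down onto the box.
- lid_hinge (a point): Middle of the lid's hinge line, which runs along the storage box's y axis: at x = 75 mm, z = 80 mm of the storage box. Axes turn with the lid: -x from the hinge towards the lid's front edge, z the lid's outer (upper) face.
- lid_center (a point): Centre of the lid's outer face (upper face when shut). The lid is a flat wooden plate, 150 mm from hinge to front edge, 200 mm wide, 10 mm thick, with a brass finger pull (40 mm wide, 4 mm thick) standing 13 mm out from the middle of its front edge. x and y along its sides, z its outward normal.
- mug: White mug, 80 mm across, 92 mm tall, handle on its +y side. Origin under its centre. Not part of the job: leave it.
- lens: Black camera lens standing on end, 72 mm across, 92 mm tall. Origin under its centre. Not part of the job: leave it.
- mouse: Black computer mouse, 100 x 58 x 32 mm. Origin under its centre. Not part of the job: leave it.
- charger: Black battery charger, 50 x 75 x 30 mm. Origin under its centre. Not part of the job: leave it.
- pen_cup: Dark metal pen cup, 76 mm across, 100 mm tall (pens to 165 mm). Origin under its centre. Not part of the job: leave it.

How it is judged:
On the way, in this order (a step that is already met when the one before it is completed fails the run):
1. the storage box's lid is shut (value of joint lid below 0.05 rad), for 0.2 s.
2. the deep box is set down and let go in the middle of the lid, square to its edges (value of joint lid below 0.05 rad and x of deep_box in the frame of lid_center between -0.012 and 0.012 m and y of deep_box in the frame of lid_center between -0.012 and 0.012 m and z of deep_box in the frame of lid_center between -0.006 and 0.006 m and angle between deep_box's own z axis and vertical below 0.06 rad and (angle between the x axis of deep_box and the x axis of lid_center, either way round below 0.1 rad or angle between the x axis of deep_box and the y axis of lid_center, either way round below 0.1 rad) and contact force between deep_box and the fingers below 0.05 N and linear speed of deep_box below 0.02 m/s and angular speed of deep_box below 0.1 rad/s), for 0.2 s.
At the end, for the whole second after the job is handed in: Lid shut (under 0.05 rad); deep box level on it, centre within 12 mm of the lid's centre along each side, edges within 0.1 rad of the lid's; shallow box level on the deep one, centres within 6 mm along each side, long sides within 0.09 rad; both at rest and released (all of step 2 and x of shallow_box in the frame of deep_box between -0.006 and 0.006 m and y of shallow_box in the frame of deep_box between -0.006 and 0.006 m and z of shallow_box in the frame of deep_box between 0.038 and 0.05 m and angle between shallow_box's own z axis and vertical below 0.06 rad and angle between the x axis of shallow_box and the x axis of deep_box, either way round below 0.09 rad and linear speed of shallow_box below 0.02 m/s and angular speed of shallow_box below 0.1 rad/s and contact force between shallow_box and the fingers below 0.05 N); the robot touches nothing.
It fails at once if the mug, lens, mouse, charger or pen cup is moved by more than 30 mm (distance of any of mug, lens, mouse, charger, pen_cup from where it was at the start of the episode above 0.03 m).
It fails at once if a card box is dropped or thrown (moves faster than 0.45 m/s while the robot does not touch it) ((contact force between deep_box and the fingers below 0.05 N and contact force between deep_box and the arm below 0.05 N and linear speed of deep_box above 0.45 m/s) or (contact force between shallow_box and the fingers below 0.05 N and contact force between shallow_box and the arm below 0.05 N and linear speed of shallow_box above 0.45 m/s)).
It also fails if it takes over 72 s, if anything falls off the work surface, if the arm or the gripper's body presses on something with over 40 N, if the wrist force passes 120 N, or if a joint passes its speed limit or range.

## Working session

There is one attempt and no reset: what is moved stays moved. The work goes in short steps, each a Python script; the robot and the scene stay as the last script left them, time stands still between calls to the robot, and variables do not carry over. Pictures are saved under pics/ and viewed, at most 10 in all, crops included, and the job is handed in when it is done.

```bash
ls; mkdir -p pics; python3 - <<'E'
from bench import manip, eyes
import cv2, numpy as np
ims=[]
for n in ("scene","side"):
    s=eyes.snapshot(n); np.savez(f"{n}0.npz",**s); cv2.imwrite(f"pics/{n}0.png",s["color"][:,:,::-1])
    print(n,s["fx"],s["cx"],s["cy"],(-s["R"].T@s["t"]).round(3),s["R"].round(3).tolist(),(s["depth"]>0).mean())
print(manip.state())
E
```

```text
pics
scene 442.17464686149833 318.6503334807712 195.32494175835623 [1.047 0.357 1.087] [[-0.61, 0.792, 0.013], [0.66, 0.517, -0.545], [-0.439, -0.324, -0.838]] 0.99590234375
side 408.13710593281166 323.5408335039758 198.1906561012672 [0.556 0.643 0.969] [[-0.997, 0.08, 0.004], [0.062, 0.799, -0.598], [-0.051, -0.596, -0.801]] 0.99604296875
{'clock': 0.1, 'qpos': array([-1.23151718,  0.50824393, -0.23752111,  1.50103463,  0.125703  ,
        1.14889441, -0.15480889]), 'qvel': array([ 0.0013042 , -0.00312869, -0.00123939, -0.00151397, -0.0009041 ,
        0.00029034, -0.00147044]), 'joint_torque': array([-3.74877607e-03, -6.21831322e+01, -2.19450630e+00, -2.50199443e+01,
        1.24337737e-02,  7.91590777e-03, -3.94689653e-05]), 'tool_pos': array([0.14478233, 0.60765638, 0.30312165]), 'tcp_rot': array([-3.14000063e+00,  3.72113591e-05,  2.90780872e+00]), 'ft_force': array([0.15074422, 0.44847642, 0.21491475]), 'ft_torque': array([-0.01578595,  0.00130491, -0.03343964]), 'finger_force': 0.0, 'width': 0.08514082032949674}
```

View pics/scene0.png

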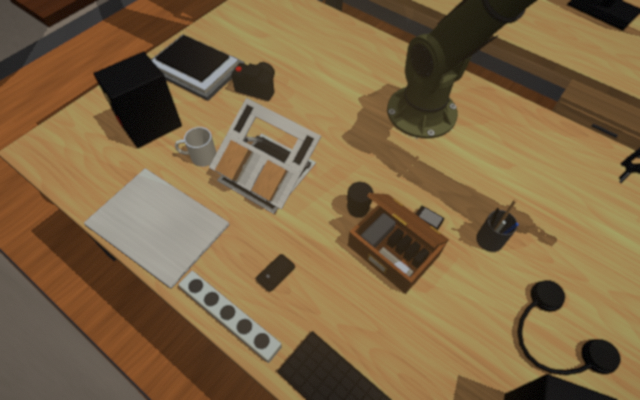

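View pics/side0.png

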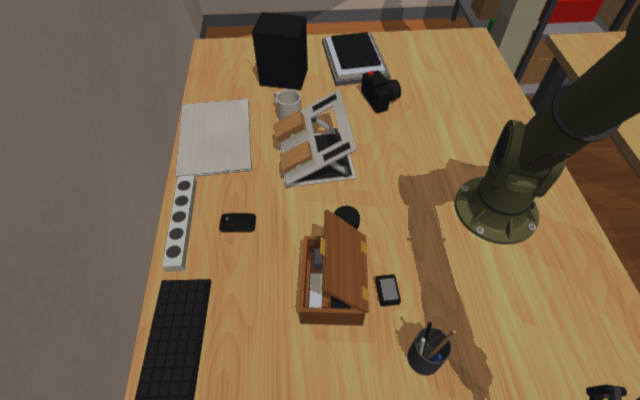

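The scene view shows the stand at about (265,155) with the two card boxes at (233,158) and (268,178). The open storage box is at (398,240), with the lens at (358,200), the charger at (430,215) and the pen cup at (497,230). The side view agrees: boxes at (290,125) and (297,156), lid at (345,260).

```bash
cat > geo.py <<'E'
import numpy as np, cv2
def cloud(s):
    d=s["depth"]; v,u=np.mgrid[:d.shape[0],:d.shape[1]]
    c=np.stack([(u-s["cx"])/s["fx"]*d,(v-s["cy"])/s["fy"]*d,d],-1)
    return (c-s["t"])@s["R"]
E
python3 - <<'E'
import numpy as np, cv2
from geo import cloud
S={n:dict(np.load(n+"0.npz")) for n in ("scene","side")}
C={n:cloud(s) for n,s in S.items()}
P={"scene":[(233,158),(268,178),(270,110),(285,122),(398,205),(440,235),(372,225),(405,262),(358,195),(430,215),(100,330),(275,272)],
"side":[(290,123),(297,155),(345,130),(340,115),(345,260),(335,230),(350,295),(305,280),(347,213),(388,290),(230,330),(238,222)]}
for n in P:
    for u,v in P[n]: print(n,(u,v),C[n][v,u].round(3),S[n]["color"][v,u])
a=cv2.resize(S["scene"]["color"][90:220,190:330],None,fx=2.8,fy=2.8,interpolation=2)
b=cv2.resize(S["side"]["color"][85:195,265:375],None,fx=3.3,fy=3.3,interpolation=2)
o=np.zeros((364,792,3),np.uint8);o[:a.shape[0],:392]=a[:364];o[:363,400:763]=b
cv2.imwrite("pics/crop1.png",o[:,:,::-1])
E
```

```text
scene (233, 158) [ 0.586 -0.281  0.114] [152 111  67]
scene (268, 178) [ 0.57  -0.169  0.098] [148 108  66]
scene (270, 110) [ 0.415 -0.29   0.157] [163 147 125]
scene (285, 122) [ 0.423 -0.228  0.155] [166 162 151]
scene (398, 205) [0.438 0.162 0.119] [104  67  37]
scene (440, 235) [0.442 0.29  0.109] [104  67  36]
scene (372, 225) [0.489 0.126 0.045] [72 66 58]
scene (405, 262) [0.507 0.249 0.005] [104  67  38]
scene (358, 195) [0.46  0.055 0.091] [52 43 31]
scene (430, 215) [0.355 0.232 0.03 ] [113 109 103]
scene (100, 330) [ 1.163 -0.651 -0.738] [127  77  41]
scene (275, 272) [0.747 0.002 0.027] [55 45 32]
side (290, 123) [ 0.58  -0.279  0.119] [145 104  62]
side (297, 155) [ 0.564 -0.165  0.099] [143 101  61]
side (345, 130) [ 0.423 -0.204  0.15 ] [156 150 144]
side (340, 115) [ 0.43  -0.269  0.149] [153 147 140]
side (345, 260) [0.469 0.21  0.15 ] [114  69  39]
side (335, 230) [0.486 0.147 0.178] [110  68  39]
side (350, 295) [0.467 0.289 0.137] [120  73  40]
side (305, 280) [0.562 0.206 0.053] [71 45 24]
side (347, 213) [0.443 0.045 0.095] [26 25 25]
side (388, 290) [0.361 0.238 0.031] [108 105 101]
side (230, 330) [0.747 0.296 0.001] [169 133  84]
side (238, 222) [0.736 0.009 0.031] [25 24 25]
```

View pics/crop1.png

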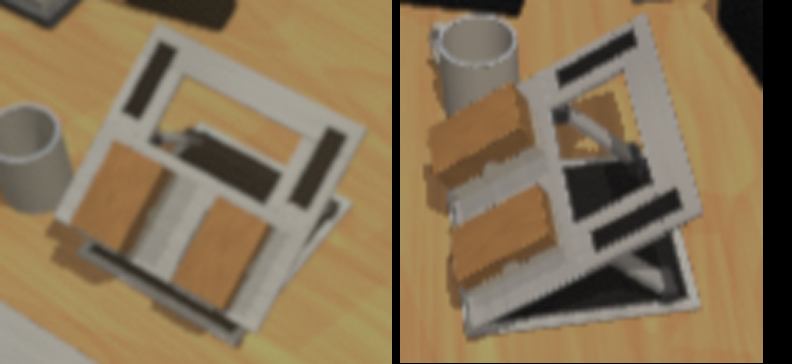

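The crops show both boxes on the stand with the plate sloping up towards the robot. The far box (y≈-0.28) looks taller, so I take it as the deep one. Next I fit planes and rectangles.

```bash
cat > fit.py <<'E'
import numpy as np, cv2
from geo import cloud
def plane(p,it=300,tol=.003):
    r=np.random.default_rng(0);best=None
    for _ in range(it):
        a=p[r.choice(len(p),3,0)];n=np.cross(a[1]-a[0],a[2]-a[0]);l=np.linalg.norm(n)
        if l<1e-6: continue
        m=abs((p-a[0])@(n/l))<tol
        if best is None or m.sum()>best.sum():best=m
    q=p[best];c=q.mean(0);n=np.linalg.svd(q-c,full_matrices=0)[2][2];n*=np.sign(n[2])
    return c,n,best
E
python3 - <<'E'
from fit import *
S={n:dict(np.load(n+"0.npz")) for n in ("scene","side")}
for n,s in S.items():
    X=cloud(s);hsv=cv2.cvtColor(s["color"],cv2.COLOR_RGB2HSV)
    x,y,z=np.moveaxis(X,-1,0)
    t=(abs(x-.75)<.05)&(abs(y-.25)<.08);print(n,"desk z",np.median(z[t]))
    reg=(x>.36)&(x<.68)&(y>-.4)&(y<-.08)&(z>.04)
    g=reg&(hsv[...,1]<75)&(hsv[...,2]>110)
    c,nn,m=plane(X[g]); print(" plate",c.round(4),nn.round(4),"tilt",np.degrees(np.arccos(nn[2])).round(2),m.sum(),"yaw up-slope",np.degrees(np.arctan2(-nn[1],-nn[0])).round(2))
    h=(X-c)@nn
    b=reg&(hsv[...,1]>110)&(h>.012)&(h<.055)
    k,lab,st,ce=cv2.connectedComponentsWithStats(b.astype(np.uint8),connectivity=4)
    ex=np.array([0,0,1])-nn[2]*nn; ex/=np.linalg.norm(ex); ey=np.cross(nn,ex)
    for i in range(1,k):
        if st[i,4]<150: continue
        p=X[lab==i]; hh=h[lab==i]; top=np.percentile(hh,90); tp=p[abs(hh-np.median(hh[hh>top-.008]))<.004]
        q=np.c_[(tp-c)@ex,(tp-c)@ey].astype(np.float32)
        (cx,cy),(w,l),a=cv2.minAreaRect(q*1000)
        ht=np.median((tp-c)@nn)
        cen=c+ex*cx/1000+ey*cy/1000+nn*ht
        print("  box n",len(tp),"h",ht.round(4),"size",round(w),round(l),"ang",round(a,1),"top centre",cen.round(4),ce[i].round())
    # lid & storage
    reg=(x>.3)&(x<.68)&(y>.07)&(y<.38)&(z>.095)&(z<.3)&(hsv[...,1]>120)
    c,nn,m=plane(X[reg]);q=X[reg][m];print(" lid",c.round(4),nn.round(4),"tilt",np.degrees(np.arccos(nn[2])).round(2),m.sum(),q.min(0).round(3),q.max(0).round(3))
    reg=(x>.36)&(x<.68)&(y>.06)&(y<.38)&(abs(z-.08)<.004)
    print(" rim",X[reg].min(0).round(3),X[reg].max(0).round(3),reg.sum())
    np.savetxt(n+"_lid.txt",q)
E
```

```text
scene desk z -0.0001402170142510704
 plate [ 0.5028 -0.2296  0.107 ] [0.4973 0.0394 0.8667] tilt 29.92 2621 yaw up-slope -175.47
  box n 610 h 0.0435 size 93 62 ang 0.2 top centre [ 0.5908 -0.2834  0.1092] [233. 160.]
  box n 669 h 0.0276 size 62 93 ang 89.8 top centre [ 0.5737 -0.1662  0.0953] [269. 180.]
 lid [0.4786 0.2108 0.1588] [-0.737   0.0801  0.6712] tilt 47.84 1064 [0.412 0.105 0.095] [0.529 0.311 0.208]
 rim [0.436 0.061 0.076] [0.583 0.311 0.084] 618
side desk z -0.00013985640058090744
 plate [ 0.4914 -0.2192  0.1132] [0.496  0.0409 0.8674] tilt 29.84 1822 yaw up-slope -175.28
  box n 419 h 0.0433 size 65 96 ang 89.2 top centre [ 0.5904 -0.2855  0.1097] [289. 126.]
  box n 492 h 0.0276 size 97 65 ang 0.8 top centre [ 0.5728 -0.1668  0.096 ] [295. 156.]
 lid [0.4717 0.2136 0.1518] [-0.7428  0.08    0.6648] tilt 48.34 3224 [0.41  0.102 0.095] [0.526 0.312 0.208]
 rim [0.413 0.065 0.076] [0.58  0.311 0.084] 627
```

Both views agree: tilt 30°, box heights 43.5 and 27.6 mm, footprint 96×62. The deep box is therefore at y≈-0.284 and the shallow one at y≈-0.166, and the lid stands at about 48°. Next come the frames, the obstacles and reachability.

```bash
cat > frames.py <<'E'
import numpy as np
from scipy.spatial.transform import Rotation as Ro
def unit(v): return v/np.linalg.norm(v)
n=unit(np.array([.4967,.0400,.8670])); up=unit(np.array([0,0,1])-n[2]*n); ey=np.cross(n,up)
deep_top=np.array([.5906,-.2845,.1095]); shal_top=np.array([.5733,-.1665,.0956])
def rpy(zaxis,yaxis):   # tool orientation from approach and closing axes
    z=unit(zaxis); y=unit(yaxis-(yaxis@z)*z)
    return Ro.from_matrix(np.c_[np.cross(y,z),y,z]).as_euler("xyz")
E
python3 - <<'E'
from frames import *; from fit import *; from bench import manip
S={k:dict(np.load(k+"0.npz")) for k in ("scene","side")}
for k,s in S.items():
    L=np.loadtxt(k+"_lid.txt");c,m,_=plane(L)
    sx=unit(np.array([m[0],m[1],0])); sy=np.cross([0,0,1],sx); u=np.cross(sy,m) # u: from front to hinge
    th=np.arccos(m[2]); a=(L-c)@u; b=(L-c)@sy
    body=a>np.percentile(a,2)+.02
    lo,hi=np.percentile(b[body],[.5,99.5]); b0=(lo+hi)/2
    a0=((.08+.01*m[2])-c[2])/u[2]
    top=c+a0*u+b0*sy; hinge=top-.01*m
    print(k,"lid th",th.round(3),"width",(hi-lo).round(4),"len to front",(a0-np.percentile(a[abs(b-b0)>.04],.5)).round(4),"yaw",np.degrees(np.arctan2(sx[1],sx[0])).round(2),"hinge",hinge.round(4),"lidcentre shut",(hinge-.075*sx+[0,0,.01]).round(4))
    X=cloud(s);x,y,z=np.moveaxis(X,-1,0)
    w=(z>.07)&(z<.1)&(x>.45)&(x<.75)&(y<-.32)&(y>-.5); w&=cv2.cvtColor(s["color"],cv2.COLOR_RGB2HSV)[...,1]<90
    print(" mug-ish",np.percentile(X[w],[2,50,98],axis=0).round(3).tolist(),w.sum())
    w=(x>.25)&(x<.65)&(y>.38)&(y<.6)&(z>.05); print(" pencup",X[w].min(0).round(3),X[w].max(0).round(3))
for nm,top,H,g in (("deep",deep_top,.044,.076),("shal",shal_top,.028,.074)):
    for tilt in (0,10,20,30):
        ax=Ro.from_rotvec(np.radians(tilt)*ey).apply(n)
        for sg in (1,-1):
            for q in (-1,1):
                ax=Ro.from_rotvec(np.radians(q*tilt)*ey).apply(n)
                if tilt and ax[2]<n[2]: continue
                o=rpy(-ax,sg*ey)
                gp=top-n*(H-.022); p=gp+ax*.054
                r=[manip.solve_ik(list(p+n*d),list(o)) for d in (0,.1)]
                print(nm,tilt,sg,q,p.round(3),[None if v is None else np.round(v,2).tolist() for v in r])
E
```

```text
scene lid th 0.835 width 0.1975 len to front 0.1533 yaw 173.79 hinge [0.4207 0.2137 0.08  ] lidcentre shut [0.4953 0.2056 0.09  ]
 mug-ish [[0.523, -0.473, 0.071], [0.571, -0.405, 0.084], [0.623, -0.332, 0.099]] 508
 pencup [0.265 0.38  0.05 ] [0.65  0.6   0.218]
side lid th 0.843 width 0.1983 len to front 0.1514 yaw 173.86 hinge [0.4206 0.212  0.08  ] lidcentre shut [0.4952 0.2039 0.09  ]
 mug-ish [[0.488, -0.473, 0.071], [0.572, -0.409, 0.085], [0.622, -0.324, 0.098]] 355
 pencup [0.265 0.38  0.05 ] [0.341 0.435 0.166]
deep 0 1 -1 [ 0.606 -0.283  0.137] [[0.02, 1.06, 0.75, 1.17, -0.32, 1.53, -0.81], [0.05, 1.06, 0.79, 0.89, -0.34, 1.8, -0.84]]
deep 0 1 1 [ 0.606 -0.283  0.137] [[0.02, 1.06, 0.75, 1.17, -0.32, 1.53, -0.81], [0.05, 1.06, 0.79, 0.89, -0.34, 1.8, -0.84]]
deep 0 -1 -1 [ 0.606 -0.283  0.137] [[0.28, 0.95, 0.09, 1.17, 0.14, 1.51, 1.96], [0.24, 0.97, 0.15, 0.88, 0.09, 1.77, 2.01]]
deep 0 -1 1 [ 0.606 -0.283  0.137] [[0.28, 0.95, 0.09, 1.17, 0.14, 1.51, 1.96], [0.24, 0.97, 0.15, 0.88, 0.09, 1.77, 2.01]]
deep 10 1 1 [ 0.598 -0.284  0.141] [[-0.01, 0.98, 0.79, 1.33, -0.43, 1.
[... 1257 characters left out ...]
 -0.37, 1.26, -0.91], [-0.15, 0.88, 0.74, 1.23, -0.37, 1.52, -0.94]]
shal 10 -1 1 [ 0.589 -0.165  0.141] [[0.17, 0.78, 0.04, 1.47, 0.07, 1.22, 1.82], [0.12, 0.78, 0.11, 1.23, 0.02, 1.47, 1.86]]
shal 20 1 1 [ 0.58  -0.166  0.144] [[-0.15, 0.8, 0.67, 1.63, -0.44, 1.05, -0.84], [-0.16, 0.77, 0.71, 1.4, -0.41, 1.29, -0.91]]
shal 20 -1 1 [ 0.58  -0.166  0.144] [[0.19, 0.7, 0.04, 1.63, 0.03, 0.98, 1.85], [0.13, 0.68, 0.13, 1.4, -0.03, 1.23, 1.89]]
shal 30 1 1 [ 0.57  -0.167  0.144] [[-0.15, 0.72, 0.66, 1.79, -0.58, 0.84, -0.7], [-0.19, 0.69, 0.74, 1.57, -0.51, 1.08, -0.81]]
shal 30 -1 1 [ 0.57  -0.167  0.144] [[0.24, 0.62, 0.01, 1.78, -0.01, 0.73, 1.9], [0.14, 0.59, 0.14, 1.56, -0.09, 0.99, 1.95]]
```

```bash
cat >> frames.py <<'E'
yaw=np.radians(173.82); sx=np.array([np.cos(yaw),np.sin(yaw),0]); sy=np.array([-sx[1],sx[0],0]); Z=np.array([0,0,1.])
hinge=np.array([.4206,.2128,.08]); lidc=hinge-.075*sx+.01*Z
down=rpy(-Z,-sy)
E
python3 - <<'E'
from frames import *; from bench import manip, eyes
import cv2
def tip(th,r=.115): return hinge+r*(-sx*np.cos(th)+Z*np.sin(th))+.01*(sx*np.sin(th)+Z*np.cos(th))+.073*Z
manip.move_gripper(0.0)
print(np.round(manip.solve_ik(list(tip(.84)+.2*Z),list(down)),2))
manip.movep(list(tip(.84)+.2*Z),list(down))
manip.servo_line(list(tip(.84)+.03*Z),vel=.2)
for th in (.84,.6,.4,.2,.08):
    manip.servo_line(list(tip(th)),vel=.1); s=manip.state(); print(th,s["ft_force"].round(1),s["tool_pos"].round(3))
print(manip.servo_line(list(tip(0)-.012*Z),vel=.03,stop_force=18)); s=manip.state(); print(s["ft_force"].round(1),s["tool_pos"].round(4),tip(0))
manip.servo_line(list(tip(0)+.15*Z),vel=.25)
s=eyes.snapshot("scene"); cv2.imwrite("pics/scene1.png",s["color"][:,:,::-1])
from geo import cloud
X=cloud(s); w=np.linalg.norm(X[...,:2]-lidc[:2],axis=-1)<.06
print("lid z",np.percentile(X[w][:,2],[5,25,50,75,95]).round(4),manip.state()["clock"])
E
```

```text
[-0.39  0.27 -0.07  1.48  0.02  1.39  1.  ]
0.84 [ 0.3  0.2 -0.2] [0.49  0.205 0.246]
0.6 [ 0.1 -0.   0.5] [0.51  0.203 0.226]
0.4 [ 0.4 -0.2 -0. ] [0.522 0.202 0.206]
0.2 [-0.2  0.4 -0.4] [0.531 0.201 0.185]
0.08 [ 0.1 -0.3  0.8] [0.534 0.2   0.172]
True
[-1.5 -1.2  9.5] [0.5349 0.2006 0.1626] [0.53493169 0.20041998 0.163     ]
lid z [0.088  0.2681 0.6427 0.6638 0.6852] 7.0417
```

```bash
python3 - <<'E'
from frames import *; from fit import *; from bench import manip, eyes
for k in ("scene","side"):
    s=eyes.snapshot(k);X=cloud(s); q=X-lidc; a=q@sx; b=q@sy
    w=(abs(a)<.07)&(abs(b)<.095)&(X[...,2]<.14)&(X[...,2]>0); c,m,i=plane(X[w]); print(k,w.sum(),i.sum(),c.round(4),m.round(4))
    p=X[(abs(a)<.12)&(abs(b)<.14)&(abs(X[...,2]-.09)<.006)]-lidc
    print(" extent x",np.percentile(p@sx,[1,99]).round(3)," y",np.percentile(p@sy,[1,99]).round(3))
cv2.imwrite("pics/side1.png",s["color"][:,:,::-1])
E
```

```text
scene 3469 3072 [0.5001 0.21   0.0895] [-0.0024 -0.0022  1.    ]
 extent x [-0.081  0.07 ]  y [-0.099  0.135]
side 4216 3966 [0.495  0.2126 0.0899] [0.001  0.0016 1.    ]
 extent x [-0.08   0.074]  y [-0.098  0.133]
```

View pics/side1.png

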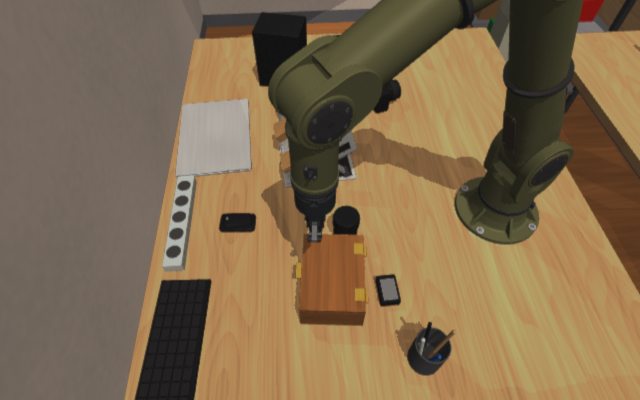

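The picture shows the lid flat on the box at (333,270); depth gives its top level at z = 0.09, so it is shut and centred as predicted. Now I pick up the deep box with the tool square to the plate.

```bash
python3 - <<'E'
from frames import *; from bench import manip, eyes
import cv2
o=list(rpy(-n,-ey)); foot=deep_top-.044*n; g=foot+.076*n
manip.move_gripper(.082)
manip.movep([.50,-.05,.40],list(down))
manip.movep(list(g+.12*n),o)
s=eyes.snapshot("scene"); cv2.imwrite("pics/scene2.png",s["color"][:,:,::-1])
print(manip.servo_line(list(g),vel=.1,stop_force=15)); print(manip.state()["tool_pos"].round(4),g.round(4))
manip.move_gripper(.03,force=40); s=manip.state(); print(s["width"],s["finger_force"],s["ft_force"].round(1))
manip.servo_line(list(g+.1*n),vel=.1); s=manip.state(); print(s["width"],s["finger_force"],s["ft_force"].round(1),s["clock"])
s=eyes.snapshot("scene"); cv2.imwrite("pics/scene3.png",s["color"][:,:,::-1])
E
```

```text
False
[ 0.607  -0.2832  0.1378] [ 0.6065 -0.2832  0.1372]
0.06135094266721111 44.994657039642334 [ 2.9 -2.   5. ]
0.06146835016554589 44.40591037273407 [ 0.2 -0.2 -2.7] 12.9917
```

View pics/scene3.png

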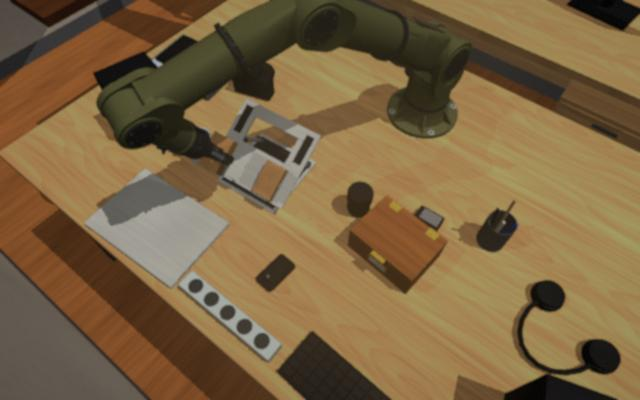

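The deep box is gripped at about (228,152), 61.4 mm wide, and the wrist reads its weight; the shallow box is still at (270,180). Now I carry the deep box to the lid and place it.

```bash
cat > place.py <<'E'
from frames import *; from bench import manip, eyes
from fit import *
def carry(top):
    manip.movep([.54,-.02,.40],list(down)); manip.movep([top[0],top[1],.32],list(down))
def lower(x,y,z):
    manip.servo_line([x,y,z+.015],vel=.15); manip.dwell(.2)
    hit=manip.servo_line([x,y,z-.006],vel=.02,stop_force=4)
    s=manip.state(); print("hit",hit,s["tool_pos"].round(4),s["ft_force"].round(1)); return s["tool_pos"]
def topfit(zt,k="side",c0=lidc):
    s=eyes.snapshot(k);X=cloud(s);q=X-c0
    w=(abs(q@sx)<.08)&(abs(q@sy)<.08)&(abs(X[...,2]-zt)<.006)
    p=np.c_[(q@sx)[w],(q@sy)[w]].astype(np.float32)*1000
    (a,b),sz,an=cv2.minAreaRect(p); print(k,len(p),"centre in lid mm",round(a,1),round(b,1),"size",np.round(sz,1),"ang",round(an,1),"z",np.median(X[...,2][w]).round(4)); return s
E
python3 - <<'E'
from place import *
carry(lidc); p=lower(lidc[0],lidc[1],.166)
manip.move_gripper(.082); manip.dwell(.3)
manip.servo_line(list(p+[0,0,.15]),vel=.2)
topfit(.134); topfit(.134,"scene"); print(manip.state()["clock"])
E
```

```text
hit True [0.495  0.2047 0.1658] [-1.3  0.6  7. ]
side 1008 centre in lid mm 0.1 -1.5 size [64.3 95.5] ang 89.2 z 0.1338
scene 888 centre in lid mm -0.5 -2.4 size [62.6 98.5] ang 89.7 z 0.1334
18.9
```

The deep box is set down within 2 mm of the lid's centre and square to it. The shallow box is next.

```bash
python3 - <<'E'
from place import *
s=eyes.snapshot("side");X=cloud(s);w=(s["color"][...,0]>100)&(np.linalg.norm(X-shal_top,axis=-1)<.06)&(abs((X-shal_top)@n)<.004)
q=X[w]-shal_top; print("shallow now",w.sum(), cv2.minAreaRect((np.c_[q@up,q@ey]*1000).astype(np.float32)) if w.sum()>20 else "")
o=list(rpy(-n,-ey)); foot=shal_top-.028*n; g=foot+.075*n
manip.movep([.54,-.02,.40],list(down)); manip.movep(list(g+.12*n),o)
print(manip.servo_line(list(g),vel=.1,stop_force=15)); print(manip.state()["tool_pos"].round(4),g.round(4))
manip.move_gripper(.03,force=40); s=manip.state(); print(s["width"],s["finger_force"])
manip.servo_line(list(g+.1*n),vel=.1); s=manip.state(); print(s["width"],s["finger_force"],s["ft_force"].round(1),s["clock"])
carry(lidc); manip.dwell(.2)
s=manip.state(); print(s["width"],s["tool_pos"].round(4))
manip.servo_line([lidc[0],lidc[1],.24],vel=.15)
s=topfit(.24-.075+.028,"side"); topfit(.134,"side"); topfit(.193,"scene")
cv2.imwrite("pics/side2.png",cv2.resize(s["color"][180:340,260:420],None,fx=3,fy=3)[:,:,::-1])
print(manip.state()["clock"])
E
```

```text
shallow now 498 ((0.4081382751464844, 1.1519622802734375), (97.4215087890625, 66.77631378173828), 0.4781917929649353)
False
[ 0.5971 -0.1646  0.1369] [ 0.5966 -0.1646  0.1363]
0.06116496890686017 45.3117710351944
0.06114105477154647 44.59699630737305 [ 0.5  0.3 -2.5] 23.6417
0.06134776852560966 [0.4961 0.2031 0.3204]
side 743 centre in lid mm -0.2 -7.6 size [96.1 75.6] ang 0.4 z 0.1935
side 324 centre in lid mm -0.1 -23.4 size [19.7 95.1] ang 89.9 z 0.1336
scene 691 centre in lid mm -13.6 -6.1 size [85.9 87.4] ang 20.2 z 0.1938
26.5667
```

View pics/side2.png

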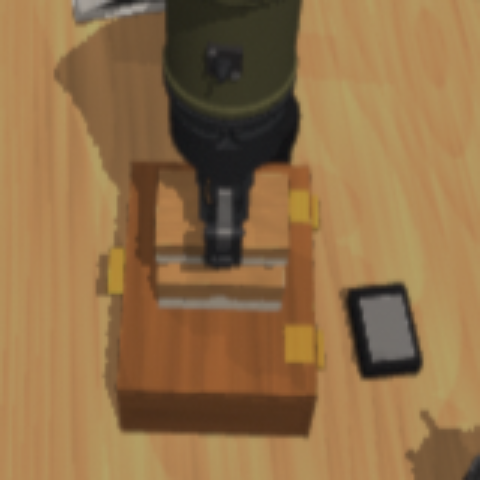

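The crop shows the shallow box level in the gripper at (222,215), directly over the deep box. The x centres agree (-0.2 and -0.1 mm), so I lower it.

```bash
python3 - <<'E'
from place import *
p=lower(lidc[0],lidc[1],.209)
manip.move_gripper(.082); manip.dwell(.3)
manip.servo_line(list(p+[0,0,.12]),vel=.15)
manip.movep([.42,-.05,.42],list(down)); manip.dwell(.3)
for k in ("side","scene"):
    s=topfit(.162,k); cv2.imwrite(f"pics/{k}3.png",cv2.resize(s["color"][150:310,(250 if k=="side" else 310):][:,:180],None,fx=3,fy=3)[:,:,::-1])
print(manip.state()["clock"])
E
```

```text
hit True [0.4951 0.2047 0.2089] [-1.   0.1  5. ]
side 1114 centre in lid mm 0.6 -1.6 size [64.7 95.6] ang 89.3 z 0.1617
scene 923 centre in lid mm -0.1 -2.7 size [62.3 99.2] ang 89.9 z 0.1615
30.85
```

View pics/scene3.png

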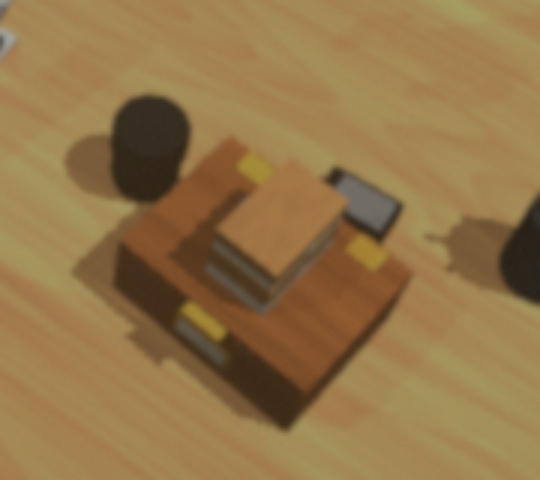

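View pics/side3.png

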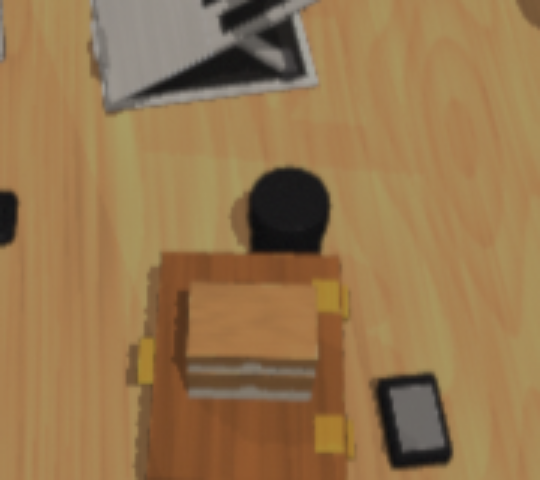

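Both crops show the boxes stacked flush and square on the shut lid (scene crop (280,220), side crop (252,330)). The measured centres differ by under 1 mm, and the arm is clear.

```bash
python3 -c "
from bench import manip
print(manip.job_done())"
```

```text
the job is handed in; nothing more can be done
None
```

The job is handed in, with no verdict returned: the lid is shut, the deep box sits within about 3 mm of its centre, the shallow box is flush on top to within about 1 mm, and the arm is clear at 31 s.

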